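# Put the brass tap away in the spares chest

### The job

Lift the lid of the green spares chest by its wooden grip and swing it gently back until it rests open on its stop, without flinging it or letting it fall shut. Then lay the brass tap, black key upward and lengthwise front to back, in the one empty compartment (the one lined with dark red felt); set it down rather than dropping it, and leave everything else where it is.

Things in the scene. Friction and masses are not known exactly. Their poses are not given: they have to be found in the camera images.
- chest: green spares chest, fixed, 150 (x) x 286 (y) x 70 high without lid, walls and floor 6 thick. Origin: centre of its underside; x points to its back (away from the grip), z up. Inside, three compartments side by side, 138 long (x), 88 wide, centred at y = -92, 0, +92 mm, parted by wooden dividers 5 thick, their tops 46 above the underside. Lid hinged on the back wall's top edge.
- lid (a joint): lid angle in rad: 0 shut, grows as it opens; 1.75 (100 degrees, just past upright) is the stop, two steel tabs at the back. The lid (150 x 286 x 8, 0.4 kg) swings freely: short of upright it falls shut, past upright it leans on the stop.
- lid_handle (a point): centre of the lid's grip: a light wooden roller 26 wide along the chest's y, diameter 22, on a brass neck 12 wide; 34 in front of the lid's front edge, 74 above the bench when shut, 184 from the hinge line. Pinched across its two ends from above, it turns in the fingers as the lid swings.
- lid_hinge (a point): middle of the hinge line, at the top of the chest's back wall (in the chest's frame x +75, y 0, z +70 mm); the line runs along the chest's y
- tap: brass samovar tap, 0.2 kg, 96 long (x) x 28 wide x 46 high, standing on the bench. Origin: under its middle; z up. In the middle a flat-sided valve block 34 (x) x 22 (y) x 26 high, good to grip across y; flange 28 x 28 at the -x end, spout bent down at the +x end; on top a black key 36 (x) x 9 (y), from 36 to 46 high. Either end may face the chest's back.
- pad: dark red felt pad, 130 (x) x 82 (y) x 4 thick, fixed in the chest's empty compartment, hidden until the lid is open. Origin: centre of its underside, 6 above the bench; axes as the chest's.
- finial: copper finial, diameter 48, 42 high, standing in another compartment of the chest; leave it. Origin: centre of its underside
- burner: small steel bowl, diameter 62, 26 high, in the remaining compartment; leave it. Origin: centre of its underside
- cup: copper cup, diameter 68, 75 high, standing on the bench; leave it. Origin: centre of its underside
- jar: amber glass jar with a brass cap, diameter 60, 85 high; leave it. Origin: centre of its underside
- potlid: round steel pot lid with a knob, diameter 100, 34 high, lying on the bench; leave it. Origin: centre of its underside
- hammer: hammer lying on the bench; leave it. Origin: under its middle
Not all that is in view belongs to the job. There is more than one size of the tap; the one meant has the size given above.

How it is judged:
On the way, in this order (a step that is already met when the one before it is completed fails the run):
1. the lid rests on its stop, let go of (value of joint lid above 1.7 rad and distance between the grasp point and lid_handle above 0.04 m), for 0.3 s.
2. the tap lies in the empty compartment (value of joint lid above 1.7 rad and x of tap in the frame of pad between -0.03 and 0.03 m and y of tap in the frame of pad between -0.03 and 0.03 m and z of tap in the frame of pad between -0.002 and 0.01 m and angle between tap's own z axis and vertical below 0.15 rad and angle between the x axis of tap and the x axis of pad, either way round below 0.35 rad), for 0.2 s.
At the end, for the whole second after the job is handed in: The lid rests open on its stop (beyond 1.70 rad) and the tap, let go of and at rest, stands on the red felt within 30 mm of its centre each way, key upward within 0.15 rad and lengthwise (either way round) within 0.35 rad of the chest's front-to-back direction (all of step 2 and linear speed of tap below 0.02 m/s and contact force between the fingers and tap below 0.1 N); the robot touches nothing.
It fails at once if the lid is flung open (faster than 3.5 rad/s) (velocity of joint lid above 3.5 rad/s).
It fails at once if the lid is let fall shut (faster than 4 rad/s) (velocity of joint lid below -4 rad/s).
It fails at once if the tap is dropped (falls freely faster than 0.8 m/s, about 35 mm) (linear speed of tap above 0.8 m/s and contact force between the fingers and tap below 0.01 N).
It fails at once if the finial, bowl, cup, jar, pot lid or hammer is moved more than 30 mm (distance of any of finial, burner, cup, jar, potlid, hammer from where it was at the start of the episode above 0.03 m).
It also fails if it takes over 58 s, if anything falls off the work surface, if the arm or the gripper's body presses on something with over 40 N, if the wrist force passes 120 N, or if a joint passes its speed limit or range.

### The arm

A 7-joint arm with a two-finger parallel gripper is mounted at the origin on the work surface. World frame = base frame: x ahead of the robot, y to its left, z up, the work surface at z = 0. Lengths are in m, angles in rad, forces in N, time in s.
With the tool pointing down it reaches from about 0.4 to 0.875 m from the base axis. Payload 19.3 kg.
Tool frame: the origin (TCP) lies between the finger pads; the fingertips stand nose_length ahead of it and the grasp point (between the pads) is the TCP (nose_length is the distance from the TCP to the fingertips, in m); z points along the fingers, y is the line along which they close (so a half turn about z gives the same grasp; the last joint's range is limited). The gripper opens to 85 mm and grips with 20 to 120 N. Pads are 22 mm wide; open, the fingers measure 114 mm over their backs; the gripper's body (76 mm by 85 mm) begins 54 mm behind the grasp point. The pads swing forward as they close: fully open they stand 13 mm farther back than shut.
Start: joints at [1.103, 0.521, -0.036, 1.599, 0.021, 1.021, -0.113], TCP at [0.242, -0.576, 0.25] pointing down, gripper open.
Joint ranges: [-2.91, 2.91], [-0.3, 2.13], [-1.5, 1.42], [0.17, 2.43], [-1.26, 4.41], [0.16, 1.93], [-2.52, 2.52]. Speed limits (rad/s): [1.89, 1.89, 2.39, 2.39, 3.01, 3.01, 3.01].

### API

Orientations are given as a 3x3 rotation matrix whose columns are the frame's x, y, z axes.
In Python, from station import * gives the robot as it stands. The module is installed in compiled form; this text tells all that it offers.
- The arm moves only by the tool send_rows, never from a script. Its argument "motion" is a list of rows, each an object of numbers: "x", "y", "z": the shift along the tool's x, y, z in m; "twist": the turn about the tool's z in rad; "hand": the opening, from 0 (shut) to 1 (fully open). In form: [{"x": .., "y": .., "z": .., "twist": .., "hand": ..}, ...]. A call has 1 to 20 rows; each row shifts and turns the commanded pose from where the row before left it, along the tool's axes as they then stand; what a row does not reach is not made up. A row lasts 1/10 s, in which the tool goes at most 50 mm and 8.59 degrees, less where a joint would pass 70% of its speed; a pose out of reach is approached as far as the arm can. A call with a gripper value outside its range is refused whole. The fingers move at their own pace and stop on an object; "newtons" is the grip in N (left out, the last holds). Time passes only in rows, so rows that do not move let the fingers close. It gives the time, the measured TCP pose, the force, the opening and the grip force at its end, in the units of the state.
- read_state(): the state, without advancing time (a new reading comes with each control period).
- camera(name): name is "scene" or "side" or "wrist"; returns a dict with "color" (420x560x3 uint8, red, green, blue), "K" (3x3 intrinsics, pixels), "dist" ([k1, k2, p1, p2, k3] as OpenCV has them; the pictures are not rectified), "origin" and "orientation" of the camera in the world; the wrist camera has in their place "tool_from_camera" (4x4, takes a point from camera to tool coordinates, whose origin is the TCP and whose axes are the flange's). Camera axes: x right, y down, z forward; pixel columns grow to the right and rows downward; lengths in m; the calibration is good to about 2 mm. A picture is of the moment at which its call begins: read the wrist's pose just before it. There is no depth.
- finish_job(): hands the job in; it is judged then, once.
Trained networks look in the newest picture that a camera, given by its name, has taken for a name from the list of things; names that differ only in an ending like _2 or _b are one class to them, and where a whole thing is asked for, a point or a joint stands for the part that bears it (a point fixed in the world has none). Each returns a list of dicts, best first, with "confidence" (0 to 1); they miss things now and then, are a little off and sometimes report something else, mostly with a low value. They report only what shows in the picture. A call takes as long as a camera call. They do not tell look-alikes from the thing itself.
- regions_of(name, camera): "pixels" (420x560 bool, what is visible of it).
- pinpoint(name, camera): "at" ([x, y, z] in m, in world coordinates, good to about 4 mm: a listed point, or the origin of a listed thing).
The state is a dict: "clock": time; "qpos": joint angles; "joint_velocities": joint speeds; "joint_efforts": joint torques, N m; "eef_pos": TCP position; "eef_rot": TCP orientation; "wrist_force": force on the tool from outside, world axes, zero at the start; "ft_torque": the same for the moment, N m; "grip_width": finger opening in m; "grasp_force": force on a finger pad.
Only numpy, scipy, OpenCV 4.12 (cv2) and the standard library are available. Lean on these libraries where they do the work, as an engineer would, in place of code of your own. Each camera call takes 0.05 s, during which the arm holds its last target. There are 200 camera calls.

## Working session

There is one attempt and no reset: what is moved stays moved. The work goes in short steps, Python scripts to look and compute and a tool call to move; the robot and the scene stay as the last step left them, time stands still between calls to the robot, and variables do not carry over. Pictures are saved under pics/ and viewed, at most 12 in all, crops included, and the job is handed in when it is done.

Besides the shell and the picture viewer there is one more tool, called after "Call:" as name(argument=value, ...) on one line, values as JSON. send_rows: Moves the arm, as the interface text tells. Its arguments: {"type":"object","properties":{"motion":{"type":"array"},"newtons":{"type":"number"}},"required":["motion"]}

```bash
mkdir -p pics
cat > h.py <<'E'
from station import *
import numpy as np, cv2
def save(name,fn):
    c=camera(name); cv2.imwrite('pics/'+fn,c['color'][:,:,::-1]); return c
def camT(c,st=None):
    if 'origin' in c: return np.array(c['orientation']),np.array(c['origin'])
    T=np.array(c['tool_from_camera']); R=np.array(st['eef_rot']); p=np.array(st['eef_pos'])
    return R@T[:3,:3], R@T[:3,3]+p
def ray(c,uv,z,st=None):
    R,o=camT(c,st); u=cv2.undistortPoints(np.array(uv,float).reshape(-1,1,2),np.array(c['K']),np.array(c['dist'])).reshape(-1,2)
    d=np.c_[u,np.ones(len(u))]@R.T
    return o+d*((z-o[2])/d[:,2])[:,None]
def proj(c,P,st=None):
    R,o=camT(c,st); q=(np.array(P,float).reshape(-1,3)-o)@R
    return cv2.projectPoints(q,np.zeros(3),np.zeros(3),np.array(c['K']),np.array(c['dist']))[0].reshape(-1,2)
E
python3 - <<'E'
from h import *
np.set_printoptions(precision=3,suppress=True)
s=read_state();print(s['clock'],s['eef_pos'],np.array(s['eef_rot']),s['grip_width'])
for n in ['scene','side']:
    c=save(n,n+'1.png'); print(n,c['origin'])
    for t in ['chest','lid_handle','lid_hinge','tap','cup','jar','potlid','hammer']:
        print(t,[(np.round(d['at'],3).tolist(),round(d['confidence'],2),proj(c,d['at']).round().tolist()) for d in pinpoint(t,n)])
E
```

```text
0.0 [ 0.242 -0.576  0.25 ] [[ 0.922  0.387 -0.   ]
 [ 0.387 -0.922  0.001]
 [-0.    -0.001 -1.   ]] 0.08554374821733472
scene [ 1.27  -0.451  0.906]
chest [([0.556, 0.079, -0.001], 0.94, [[304.0, 221.0]])]
lid_handle [([0.45, 0.068, 0.076], 0.84, [[283.0, 186.0]]), ([0.637, 0.079, 0.071], 0.21, [[320.0, 221.0]])]
lid_hinge [([0.638, 0.083, 0.069], 0.58, [[322.0, 221.0]]), ([0.634, -0.418, 0.001], 0.37, [[166.0, 315.0]])]
tap [([0.363, -0.096, 0.002], 0.86, [[228.0, 207.0]]), ([0.508, -0.301, 0.0], 0.75, [[188.0, 263.0]]), ([0.352, -0.28, 0.001], 0.62, [[174.0, 228.0]])]
cup [([0.574, 0.458, 0.001], 0.69, [[394.0, 181.0]])]
jar [([0.659, -0.236, -0.003], 0.59, [[232.0, 290.0]])]
potlid [([0.423, 0.423, 0.001], 0.85, [[358.0, 163.0]]), ([0.656, -0.234, 0.0], 0.38, [[232.0, 288.0]])]
hammer [([0.631, -0.419, 0.003], 0.96, [[165.0, 314.0]])]
side [-0.014  0.917  1.302]
chest [([0.564, 0.078, 0.001], 0.66, [[263.0, 232.0]])]
lid_handle [([0.455, 0.066, 0.078], 0.61, [[297.0, 227.0]]), ([0.632, 0.081, 0.073], 0.27, [[242.0, 209.0]])]
lid_hinge [([0.636, 0.083, 0.073], 0.59, [[241.0, 209.0]])]
tap [([0.367, -0.094, -0.002], 0.93, [[347.0, 219.0]]), ([0.346, -0.281, -0.001], 0.75, [[377.0, 183.0]])]
cup [([0.57, 0.458, 0.001], 0.58, [[188.0, 328.0]])]
jar [([0.655, -0.235, -0.006], 0.59, [[289.0, 160.0]])]
potlid [([0.425, 0.424, -0.001], 0.79, [[240.0, 343.0]])]
hammer [([0.632, -0.414, 0.002], 0.67, [[319.0, 130.0]])]
```

View pics/scene1.png

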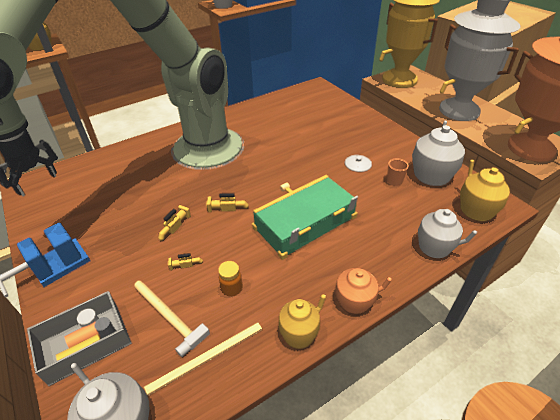

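Run:
```python
import cv2
im=cv2.imread('pics/scene1.png')[170:290,130:270]
cv2.imwrite('pics/crop1.png',cv2.resize(im,None,fx=5,fy=5,interpolation=cv2.INTER_CUBIC))
```

```text
(no output)
```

View pics/crop1.png

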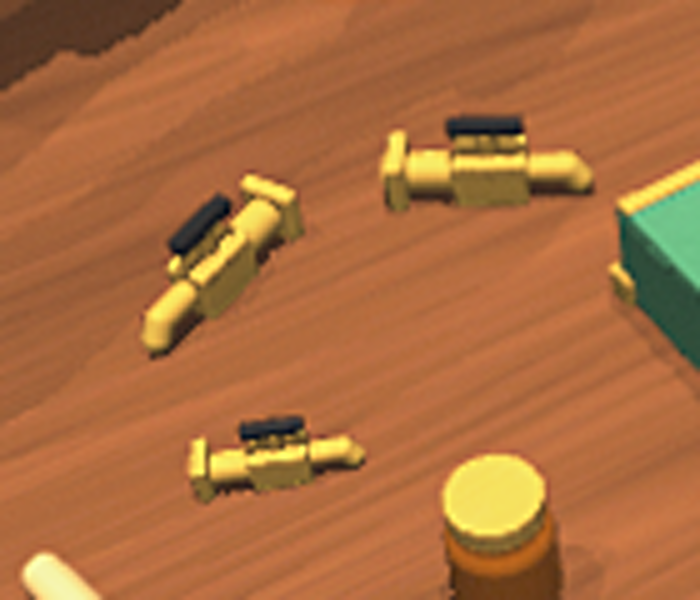

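The taps are A (228,204), B (174,222) and C (184,261). I'll measure their lengths to tell them apart.

Run:
```python
from h import *
np.set_printoptions(precision=4,suppress=True)
for n in ['scene','side']:
    c=camera(n)
    for d in regions_of('tap',n):
        m=d['pixels']; v,u=np.nonzero(m)
        if len(u)<30: continue
        P=ray(c,np.c_[u,v],0.018)[:,:2]; 
        r=cv2.minAreaRect((P*1000).astype(np.float32)); print(n,round(d['confidence'],2),len(u),u.mean().round(),v.mean().round(),'rect',np.round(r[0],0),np.round(r[1],1),round(r[2],1))
        im=c['color'].astype(int); dk=m&(im.max(2)<75); vv,uu=np.nonzero(dk)
        if len(uu)>5:
            r=cv2.minAreaRect((ray(c,np.c_[uu,vv],0.044)[:,:2]*1000).astype(np.float32)); print('   key',len(uu),np.round(r[1],1),r[2])
    if n=='scene':
        off=np.array([130,170])
        for k,e,ke in [('A',[(383,172),(592,180)],[(446,126),(524,125)]),('B',[(298,205),(145,335)],[(170,246),(230,203)]),('C',[(189,472),(364,456)],[(238,432),(304,424)])]:
            P=ray(c,np.array(e)/5+off,0.018);Q=ray(c,np.array(ke)/5+off,0.044)
            print(k,np.linalg.norm(P[1]-P[0]),np.linalg.norm(Q[1]-Q[0]),'yaw',np.degrees(np.arctan2(*(Q[1]-Q[0])[[1,0]])),P[:,:2].ravel())
```

```text
scene 0.95 498 174.0 221.0 rect [ 336. -281.] [ 70.1 149.4] 28.4
   key 62 [59.2 78.4] 22.96700668334961
scene 0.71 480 226.0 203.0 rect [354. -91.] [135.9  88. ] 55.8
   key 44 [76.5 66.8] 55.964115142822266
scene 0.69 273 184.0 261.0 rect [ 506. -307.] [96.1 45.4] 60.8
   key 30 [48.3 20.6] 28.73329734802246
A 0.13939901256773454 0.05139936200371579 yaw 56.94795129306197 [ 0.3272 -0.1532  0.4115 -0.0422]
B 0.13554999822999605 0.04840843788239848 yaw 108.40356397379954 [ 0.3247 -0.2129  0.3784 -0.3373]
C 0.09971716799562529 0.037052207796032466 yaw 65.45176719168953 [ 0.4942 -0.3537  0.5392 -0.2647]
side 0.7 560 351.0 213.0 rect [ 367. -101.] [145.2  68.1] 53.7
   key 30 [40.3  8.1] 61.693485260009766
side 0.62 199 339.0 156.0 rect [ 510. -308.] [103.5  44.3] 64.0
side 0.62 309 378.0 181.0 rect [ 345. -278.] [ 38.1 134.6] 29.2
   key 9 [ 0.  36.4] 23.439128875732422
```

C (184,261) measures about 100 mm with a 37 mm key. A and B measure about 137 mm with keys around 50 mm, so C is the 96 mm tap. Next I'll go above the lid grip.

Call:
send_rows(motion=[{"x": 0.02, "y": -0.022}, {"x": 0.025, "y": -0.029}, {"x": 0.025, "y": -0.029}, {"x": 0.025, "y": -0.029}, {"x": 0.025, "y": -0.029}, {"x": 0.025, "y": -0.029}, {"x": 0.025, "y": -0.029}, {"x": 0.025, "y": -0.029}, {"x": 0.025, "y": -0.029}, {"x": 0.025, "y": -0.029}, {"x": 0.025, "y": -0.029}, {"x": 0.025, "y": -0.029}, {"x": 0.025, "y": -0.029}, {"x": 0.025, "y": -0.029}, {"x": 0.025, "y": -0.029}, {"x": 0.022, "y": -0.028, "twist": 0.08}, {"x": 0.02, "y": -0.025, "twist": 0.12}, {"x": 0.015, "y": -0.02, "twist": 0.12}, {}])

```text
validation failed for argument at $.mo...
```

Run:
```python
from h import *
np.set_printoptions(precision=4,suppress=True)
try: print('nose',nose_length)
except Exception as e: print(e)
s=read_state();print(s['clock'],s['eef_pos'],np.array(s['eef_rot']),s['qpos'],s['grip_width'])
c=save('wrist','w1.png')
print(c['tool_from_camera'])
for t in ['lid_handle','lid_hinge','chest']:
    print(t,[(np.round(d['at'],4).tolist(),round(d['confidence'],2),proj(c,d['at'],s).round().tolist()) for d in pinpoint(t,'wrist')])
```

```text
nose 0.019
1.1 [ 0.2421 -0.5762  0.2503] [[ 0.9219  0.3873  0.    ]
 [ 0.3873 -0.9219  0.    ]
 [ 0.     -0.     -1.    ]] [ 1.1028  0.5214 -0.0363  1.5995  0.0212  1.0211 -0.1128] 0.08538584022215222
[[-0.0001 -0.9454 -0.3259  0.0842]
 [ 1.     -0.0001 -0.0002  0.001 ]
 [ 0.0002 -0.3259  0.9454 -0.1241]
 [ 0.      0.      0.      1.    ]]
lid_handle []
lid_hinge []
chest []
```

View pics/w1.png

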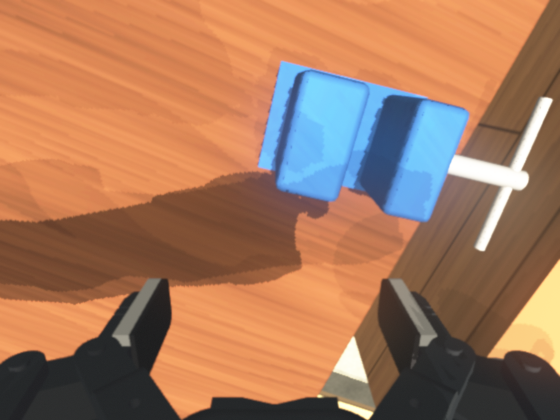

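The wrist view shows only the blue vice and bench, because the call was refused and the arm hasn't moved. The rows probably need every field, so I'll give them all.

Call:
send_rows(motion=[{"x": 0.02, "y": -0.022, "z": 0, "twist": 0, "hand": 1}, {"x": 0.025, "y": -0.029, "z": 0, "twist": 0, "hand": 1}, {"x": 0.025, "y": -0.029, "z": 0, "twist": 0, "hand": 1}, {"x": 0.025, "y": -0.029, "z": 0, "twist": 0, "hand": 1}, {"x": 0.025, "y": -0.029, "z": 0, "twist": 0, "hand": 1}, {"x": 0.025, "y": -0.029, "z": 0, "twist": 0, "hand": 1}, {"x": 0.025, "y": -0.029, "z": 0, "twist": 0, "hand": 1}, {"x": 0.025, "y": -0.029, "z": 0, "twist": 0, "hand": 1}, {"x": 0.025, "y": -0.029, "z": 0, "twist": 0, "hand": 1}, {"x": 0.025, "y": -0.029, "z": 0, "twist": 0, "hand": 1}, {"x": 0.025, "y": -0.029, "z": 0, "twist": 0, "hand": 1}, {"x": 0.025, "y": -0.029, "z": 0, "twist": 0, "hand": 1}, {"x": 0.025, "y": -0.029, "z": 0, "twist": 0, "hand": 1}, {"x": 0.025, "y": -0.029, "z": 0, "twist": 0, "hand": 1}, {"x": 0.025, "y": -0.029, "z": 0, "twist": 0, "hand": 1}, {"x": 0.022, "y": -0.028, "z": 0, "twist": 0.08, "hand": 1}, {"x": 0.02, "y": -0.025, "z": 0, "twist": 0.12, "hand": 1}, {"x": 0.015, "y": -0.02, "z": 0, "twist": 0.12, "hand": 1}, {"x": 0, "y": 0, "z": 0, "twist": 0, "hand": 1}])

```text
clock: 3.2
eef_pos: [0.4498, 0.0516, 0.2504]
eef_rot: [[0.997, 0.077, 0.001], [0.077, -0.997, 0.001], [0.001, -0.001, -1.0]]
wrist_force: [0.1, -0.2, 0.2]
grip_width: 0.0855
grasp_force: 0.0
```

Run:
```python
from h import *
np.set_printoptions(precision=4,suppress=True)
s=read_state();print(s['clock'],s['eef_pos'],np.array(s['eef_rot']),s['qpos'],s['grip_width'])
c=save('wrist','w2.png')
for t in ['lid_handle','lid_hinge','chest']:
    print(t,[(np.round(d['at'],4).tolist(),round(d['confidence'],2),proj(c,d['at'],s).round().tolist()) for d in pinpoint(t,'wrist')])
```

```text
3.2 [0.4498 0.0516 0.2504] [[ 0.997   0.0768  0.0008]
 [ 0.0767 -0.997   0.0012]
 [ 0.0009 -0.0012 -1.    ]] [ 0.0344  0.2618 -0.3328  2.0211  0.1092  0.8742 -1.8519] 0.08550150091977485
lid_handle [([0.4539, 0.068, 0.0717], 0.63, [[255.0, 178.0]])]
lid_hinge []
chest [([0.5598, 0.0797, 0.0021], 0.7, [[253.0, 50.0]])]
```

View pics/w2.png

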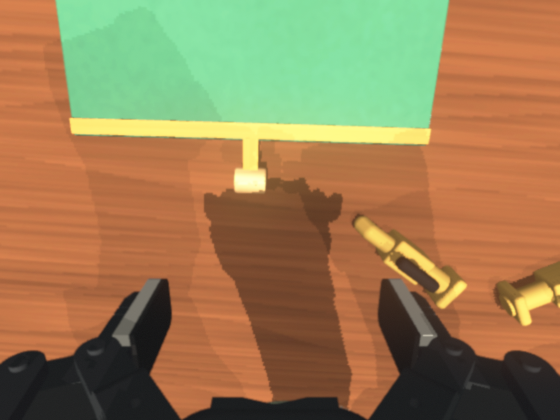

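The close view shows the roller at (250,181) and the lid's front edge from (70,133) to (430,144), with the big tap A at right.

Run:
```python
from h import *
np.set_printoptions(precision=4,suppress=True)
s=read_state();c=camera('wrist')
E=ray(c,[(70,134),(430,144)],0.070,s);print(E,np.linalg.norm(E[1]-E[0]))
T=ray(c,[(70,119),(430,129)],0.078,s);print(T)
d=E[0]-E[1];print('yaw',np.degrees(np.arctan2(-d[0],d[1])))
H=ray(c,[(250,181),(235,181),(266,181)],0.08,s);print(H)
h=H[0]-s['eef_pos'];print('tool delta',np.array(s['eef_rot']).T@(np.r_[H[0][:2],.074]-s['eef_pos']))
```

```text
[[ 0.4779  0.2185  0.07  ]
 [ 0.4928 -0.0798  0.07  ]] 0.29862208275659585
[[ 0.4912  0.213   0.078 ]
 [ 0.5057 -0.0737  0.078 ]]
yaw 2.8783122488810577
[[0.452  0.0673 0.08  ]
 [0.451  0.0797 0.08  ]
 [0.4531 0.0541 0.08  ]]
tool delta [ 0.005  -0.0193  0.1763]
```

Call:
send_rows(motion=[{"x": 0.005, "y": -0.01, "z": 0.01, "twist": 0.025, "hand": 1}, {"x": 0, "y": -0.009, "z": 0.03, "twist": 0, "hand": 1}, {"x": 0, "y": 0, "z": 0.03, "twist": 0, "hand": 0.8}, {"x": 0, "y": 0, "z": 0.03, "twist": 0, "hand": 0.7}, {"x": 0, "y": 0, "z": 0.03, "twist": 0, "hand": 0.6}, {"x": 0, "y": 0, "z": 0.026, "twist": 0, "hand": 0.6}, {"x": 0, "y": 0, "z": 0.02, "twist": 0, "hand": 0.6}, {"x": 0, "y": 0, "z": 0, "twist": 0, "hand": 0.6}], newtons=25)

```text
clock: 4.25
eef_pos: [0.4514, 0.067, 0.0726]
eef_rot: [[0.999, 0.053, -0.003], [0.053, -0.999, -0.001], [-0.003, 0.001, -1.0]]
wrist_force: [0.2, -0.3, 0.8]
grip_width: 0.0514
grasp_force: 0.0
```

Run:
```python
from h import *
np.set_printoptions(precision=4,suppress=True)
s=read_state();print(s['clock'],s['eef_pos'],s['grip_width'],s['wrist_force'])
c=save('wrist','w3.png')
for t in ['lid_handle']:
    print(t,[(np.round(d['at'],4).tolist(),round(d['confidence'],2),proj(c,d['at'],s).round().tolist()) for d in pinpoint(t,'wrist')])
```

```text
4.25 [0.4514 0.067  0.0726] 0.05135853007711432 [ 0.2249 -0.253   0.7501]
lid_handle [([0.4538, 0.0699, 0.0718], 0.6, [[265.0, 299.0]])]
```

View pics/w3.png

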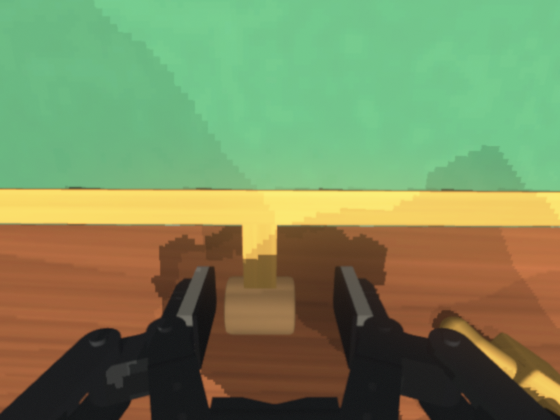

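The roller is centred at (260,305) between the fingers (midpoint about 276), so it sits about 5 mm toward +y. The edge is level in the picture, so the yaw is good. I'll correct the offset and close.

Call:
send_rows(motion=[{"x": 0.002, "y": -0.005, "z": 0, "twist": 0, "hand": 0.6}, {"x": 0, "y": 0, "z": 0, "twist": 0, "hand": 0.3}, {"x": 0, "y": 0, "z": 0, "twist": 0, "hand": 0.1}, {"x": 0, "y": 0, "z": 0, "twist": 0, "hand": 0.1}, {"x": 0, "y": 0, "z": 0, "twist": 0, "hand": 0.1}, {"x": 0, "y": 0, "z": 0, "twist": 0, "hand": 0.1}], newtons=25)

```text
clock: 4.95
eef_pos: [0.4549, 0.0728, 0.0752]
eef_rot: [[0.999, 0.052, 0.002], [0.052, -0.999, -0.0], [0.002, 0.0, -1.0]]
wrist_force: [-2.2, -2.1, 11.5]
grip_width: 0.0257
grasp_force: 26.8
```

Run:
```python
import numpy as np
r=0.184;t0=0.0217;t=t0+np.linspace(0,1.73,31)
x=-r*np.cos(t);z=r*np.sin(t)
for i in range(30): print(i,round(x[i+1]-x[i],4),round(-(z[i+1]-z[i]),4),end=' | ')
```

```text
0 0.0005 -0.0106 | 1 0.0011 -0.0105 | 2 0.0018 -0.0105 | 3 0.0024 -0.0103 | 4 0.0029 -0.0102 | 5 0.0035 -0.01 | 6 0.0041 -0.0098 | 7 0.0047 -0.0095 | 8 0.0052 -0.0092 | 9 0.0057 -0.0089 | 10 0.0062 -0.0086 | 11 0.0067 -0.0082 | 12 0.0072 -0.0078 | 13 0.0076 -0.0074 | 14 0.008 -0.0069 | 15 0.0084 -0.0065 | 16 0.0088 -0.006 | 17 0.0091 -0.0055 | 18 0.0094 -0.0049 | 19 0.0097 -0.0044 | 20 0.0099 -0.0038 | 21 0.0101 -0.0032 | 22 0.0103 -0.0026 | 23 0.0104 -0.002 | 24 0.0105 -0.0014 | 25 0.0106 -0.0008 | 26 0.0106 -0.0002 | 27 0.0106 0.0004 | 28 0.0106 0.001 | 29 0.0105 0.0016 |
```

Call:
send_rows(motion=[{"x": 0.0005, "y": 0, "z": -0.0106, "twist": 0, "hand": 0.1}, {"x": 0.0011, "y": 0, "z": -0.0105, "twist": 0, "hand": 0.1}, {"x": 0.0018, "y": 0, "z": -0.0105, "twist": 0, "hand": 0.1}, {"x": 0.0024, "y": 0, "z": -0.0103, "twist": 0, "hand": 0.1}, {"x": 0.0029, "y": 0, "z": -0.0102, "twist": 0, "hand": 0.1}, {"x": 0.0035, "y": 0, "z": -0.01, "twist": 0, "hand": 0.1}, {"x": 0.0041, "y": 0, "z": -0.0098, "twist": 0, "hand": 0.1}, {"x": 0.0047, "y": 0, "z": -0.0095, "twist": 0, "hand": 0.1}, {"x": 0.0052, "y": 0, "z": -0.0092, "twist": 0, "hand": 0.1}, {"x": 0.0057, "y": 0, "z": -0.0089, "twist": 0, "hand": 0.1}, {"x": 0.0062, "y": 0, "z": -0.0086, "twist": 0, "hand": 0.1}, {"x": 0.0067, "y": 0, "z": -0.0082, "twist": 0, "hand": 0.1}, {"x": 0.0072, "y": 0, "z": -0.0078, "twist": 0, "hand": 0.1}, {"x": 0.0076, "y": 0, "z": -0.0074, "twist": 0, "hand": 0.1}, {"x": 0.008, "y": 0, "z": -0.0069, "twist": 0, "hand": 0.1}, {"x": 0, "y": 0, "z": 0, "twist": 0, "hand": 0.1}])

```text
clock: 6.55
eef_pos: [0.5223, 0.076, 0.2137]
eef_rot: [[0.999, 0.052, -0.0], [0.052, -0.999, -0.001], [-0.0, 0.001, -1.0]]
wrist_force: [-1.5, -6.6, 0.6]
grip_width: 0.0257
grasp_force: 25.5
```

Call:
send_rows(motion=[{"x": 0.0084, "y": 0, "z": -0.0065, "twist": 0, "hand": 0.1}, {"x": 0.0088, "y": 0, "z": -0.006, "twist": 0, "hand": 0.1}, {"x": 0.0091, "y": 0, "z": -0.0055, "twist": 0, "hand": 0.1}, {"x": 0.0094, "y": 0, "z": -0.0049, "twist": 0, "hand": 0.1}, {"x": 0.0097, "y": 0, "z": -0.0044, "twist": 0, "hand": 0.1}, {"x": 0.0099, "y": 0, "z": -0.0038, "twist": 0, "hand": 0.1}, {"x": 0.0101, "y": 0, "z": -0.0032, "twist": 0, "hand": 0.1}, {"x": 0.0103, "y": 0, "z": -0.0026, "twist": 0, "hand": 0.1}, {"x": 0.0104, "y": 0, "z": -0.002, "twist": 0, "hand": 0.1}, {"x": 0.0105, "y": 0, "z": -0.0014, "twist": 0, "hand": 0.1}, {"x": 0.0106, "y": 0, "z": -0.0008, "twist": 0, "hand": 0.1}, {"x": 0.0106, "y": 0, "z": -0.0002, "twist": 0, "hand": 0.1}, {"x": 0.0106, "y": 0, "z": 0.0004, "twist": 0, "hand": 0.1}, {"x": 0.0106, "y": 0, "z": 0.001, "twist": 0, "hand": 0.1}, {"x": 0.0105, "y": 0, "z": 0.0016, "twist": 0, "hand": 0.1}, {"x": 0, "y": 0, "z": 0, "twist": 0, "hand": 0.1}])

```text
clock: 8.15
eef_pos: [0.672, 0.083, 0.2514]
eef_rot: [[0.999, 0.052, 0.0], [0.052, -0.999, -0.001], [-0.0, 0.001, -1.0]]
wrist_force: [1.6, -8.9, 3.3]
grip_width: 0.0255
grasp_force: 27.2
```

Call:
send_rows(motion=[{"x": 0, "y": 0, "z": 0, "twist": 0, "hand": 0.3}, {"x": 0, "y": 0, "z": 0, "twist": 0, "hand": 0.5}, {"x": 0, "y": 0, "z": 0, "twist": 0, "hand": 0.6}, {"x": 0, "y": 0, "z": -0.01, "twist": 0, "hand": 0.7}, {"x": 0, "y": 0, "z": -0.03, "twist": 0, "hand": 0.7}, {"x": 0, "y": 0, "z": -0.03, "twist": 0, "hand": 0.7}, {"x": -0.03, "y": 0, "z": -0.02, "twist": 0, "hand": 0.7}, {"x": -0.04, "y": 0, "z": 0, "twist": 0, "hand": 0.7}, {"x": -0.04, "y": 0, "z": 0, "twist": 0, "hand": 0.7}, {"x": -0.03, "y": 0, "z": 0, "twist": 0, "hand": 0.7}])

```text
clock: 9.15
eef_pos: [0.5292, 0.0773, 0.3421]
eef_rot: [[0.999, 0.053, 0.001], [0.053, -0.999, 0.0], [0.001, -0.0, -1.0]]
wrist_force: [1.2, -0.0, 1.1]
grip_width: 0.0597
grasp_force: 0.0
```

Run:
```python
from h import *
np.set_printoptions(precision=4,suppress=True)
s=read_state();print(s['clock'],s['eef_pos'],s['qpos'])
for n in ['wrist','scene','side']:
  c=save(n,n+'5.png')
  for t in ['lid_handle','pad','finial','burner','chest','lid_hinge']+(['tap'] if n!='wrist' else []):
    print(n,t,[(np.round(d['at'],4).tolist(),round(d['confidence'],2),proj(c,d['at'],s).round().tolist()) for d in pinpoint(t,n)])
```

```text
9.15 [0.5292 0.0773 0.3421] [ 0.0005  0.3017 -0.3289  1.7064  0.1055  1.15   -1.8752]
wrist lid_handle [([0.5592, 0.0789, 0.0046], 0.7, [[274.0, 126.0]])]
wrist pad [([0.5559, 0.1735, 0.0045], 0.9, [[197.0, 125.0]]), ([0.6576, -0.2345, 0.0026], 0.37, [[542.0, 57.0]])]
wrist finial [([0.5623, -0.0182, 0.0018], 0.85, [[351.0, 128.0]])]
wrist burner [([0.5614, 0.0815, 0.0017], 0.57, [[272.0, 124.0]])]
wrist chest []
wrist lid_hinge [([0.6403, 0.0817, 0.0683], 0.85, [[275.0, 52.0]])]
scene lid_handle [([0.6687, 0.078, 0.2484], 0.7, [[331.0, 180.0]])]
scene pad []
scene finial [([0.565, -0.0135, 0.0063], 0.41, [[281.0, 234.0]])]
scene burner []
scene chest [([0.5618, 0.0785, 0.001], 0.89, [[305.0, 222.0]]), ([0.5086, -0.3047, -0.0026], 0.44, [[187.0, 265.0]])]
scene lid_hinge [([0.6354, 0.0832, 0.0716], 0.79, [[321.0, 220.0]])]
scene tap [([0.3626, -0.0946, 0.0007], 0.95, [[228.0, 207.0]]), ([0.3459, -0.2847, -0.0015], 0.93, [[173.0, 228.0]]), ([0.5109, -0.3029, -0.0018], 0.68, [[188.0, 265.0]])]
side lid_handle [([0.6729, 0.078, 0.2506], 0.68, [[226.0, 161.0]])]
side pad [([0.5555, 0.1671, 0.0058], 0.88, [[250.0, 253.0]])]
side finial [([0.5656, -0.0164, 0.0077], 0.56, [[279.0, 210.0]])]
side burner [([0.5636, 0.077, 0.0083], 0.58, [[264.0, 230.0]])]
side chest [([0.5657, 0.0771, 0.0008], 0.59, [[263.0, 231.0]]), ([0.5639, -0.0154, 0.0074], 0.4, [[279.0, 210.0]])]
side lid_hinge [([0.6329, 0.0829, 0.0725], 0.86, [[242.0, 209.0]])]
side tap [([0.3441, -0.2801, -0.0017], 0.83, [[378.0, 183.0]]), ([0.5138, -0.3041, 0.001], 0.75, [[335.0, 160.0]]), ([0.3639, -0.093, -0.0036], 0.56, [[348.0, 220.0]])]
```

View pics/wrist5.png

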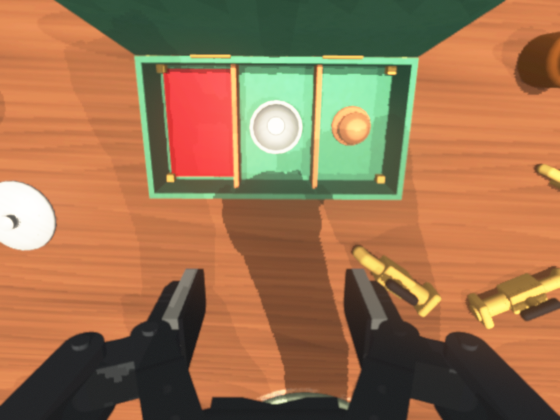

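The lid stands open. The red felt is the left compartment, centred at about (201,124); the bowl is in the middle and the finial on the right. Next I'll go above tap C.

Call:
send_rows(motion=[{"x": -0.003, "y": 0.03, "z": 0, "twist": 0, "hand": 1}, {"x": -0.004, "y": 0.04, "z": 0, "twist": 0, "hand": 1}, {"x": -0.004, "y": 0.04, "z": 0, "twist": 0, "hand": 1}, {"x": -0.004, "y": 0.04, "z": 0, "twist": 0, "hand": 1}, {"x": -0.004, "y": 0.04, "z": 0, "twist": 0, "hand": 1}, {"x": -0.004, "y": 0.04, "z": 0, "twist": 0, "hand": 1}, {"x": -0.004, "y": 0.04, "z": 0, "twist": 0, "hand": 1}, {"x": -0.004, "y": 0.04, "z": 0, "twist": 0, "hand": 1}, {"x": -0.004, "y": 0.04, "z": 0, "twist": 0, "hand": 1}, {"x": -0.003, "y": 0.03, "z": 0, "twist": 0, "hand": 1}])

```text
clock: 11.3
eef_pos: [0.5127, -0.307, 0.3409]
eef_rot: [[0.999, 0.051, -0.0], [0.051, -0.999, -0.0], [-0.0, 0.0, -1.0]]
wrist_force: [0.2, -0.1, -0.3]
grip_width: 0.0851
grasp_force: 0.0
```

Call:
send_rows(motion=[{"x": 0, "y": 0, "z": 0.01, "twist": -0.09, "hand": 1}, {"x": 0, "y": 0, "z": 0.012, "twist": -0.1, "hand": 1}, {"x": 0, "y": 0, "z": 0.012, "twist": -0.1, "hand": 1}, {"x": 0, "y": 0, "z": 0.012, "twist": -0.1, "hand": 1}, {"x": 0, "y": 0, "z": 0.012, "twist": -0.1, "hand": 1}, {"x": 0, "y": 0, "z": 0.012, "twist": -0.1, "hand": 1}, {"x": 0, "y": 0, "z": 0.012, "twist": -0.1, "hand": 1}, {"x": 0, "y": 0, "z": 0.012, "twist": -0.1, "hand": 1}, {"x": 0, "y": 0, "z": 0.012, "twist": -0.1, "hand": 1}, {"x": 0, "y": 0, "z": 0.012, "twist": -0.1, "hand": 1}, {"x": 0, "y": 0, "z": 0.01, "twist": -0.07, "hand": 1}, {"x": 0, "y": 0, "z": 0, "twist": 0, "hand": 1}])

```text
clock: 12.5
eef_pos: [0.5128, -0.3042, 0.2118]
eef_rot: [[0.441, 0.897, -0.002], [0.897, -0.441, 0.001], [0.0, -0.002, -1.0]]
wrist_force: [0.3, 0.3, 0.5]
grip_width: 0.0856
grasp_force: 0.0
```

Run:
```python
from h import *
np.set_printoptions(precision=4,suppress=True)
s=read_state();print(s['clock'],s['eef_pos'],np.array(s['eef_rot']),s['qpos'])
c=save('wrist','w6.png')
print([(np.round(d['at'],4).tolist(),round(d['confidence'],2),proj(c,d['at'],s).round().tolist()) for d in pinpoint('tap','wrist')])
```

```text
12.5 [ 0.5128 -0.3042  0.2118] [[ 0.4412  0.8974 -0.0016]
 [ 0.8974 -0.4412  0.0011]
 [ 0.0003 -0.002  -1.    ]] [ 0.695   0.54   -0.3713  1.7018  0.2316  0.9452 -0.2218]
[([0.3673, -0.0966, 0.0021], 0.96, [[9.0, 33.0]]), ([0.5104, -0.3052, -0.0004], 0.73, [[272.0, 176.0]]), ([0.3472, -0.2823, 0.0003], 0.59, [[114.0, 226.0]])]
```

View pics/w6.png

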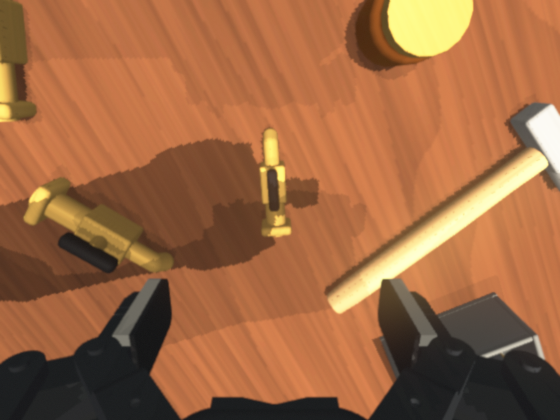

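Tap C lies almost along the tool axis: spout (269,131), flange (277,231), key (273,170) to (275,208). The big tap B is at left and looks about 1.4 times longer, which confirms the choice.

Run:
```python
from h import *
np.set_printoptions(precision=4,suppress=True)
s=read_state();c=camera('wrist');R=np.array(s['eef_rot'])
P=ray(c,[(269,129),(277,235)],0.016,s);B=ray(c,[(260,166),(285,205),(272.5,187)],0.026,s);K=ray(c,[(273,170),(275,208)],0.045,s)
for n,Q in [('ends',P),('block',B),('key',K)]:
    print(n,Q[:,:2].tolist(),'len',np.linalg.norm(Q[1]-Q[0]));print('  in tool',((Q-s['eef_pos'])@R).tolist())
```

```text
ends [[0.5292249091630452, -0.26395478588817], [0.4913560105658956, -0.35636801520677974]] len 0.09987120923496996
  in tool [[0.043294791852975516, -0.00383459028027647, 0.19721449176326192], [-0.05632085890373946, 0.0033054638854164717, 0.19720089461981827]]
block [[0.5087553576859544, -0.28769494119678857], [0.51259028175582, -0.3293960102989108], [0.5100260483581277, -0.30940370829215785]] len 0.04187703197316649
  in tool [[0.012932673567711753, -0.011623663444034116, 0.18721101115739858], [-0.02272104913275128, 0.01034216971885614, 0.18720485159848213], [-0.005950433469729902, -0.0008387906157976858, 0.1872078054397786]]
key [[0.5193388210832048, -0.29185839298807476], [0.5062258238853229, -0.3219998098127947]] len 0.0328702860302914
  in tool [[0.013908234333728764, -0.0002936808714621801, 0.16821038473624267], [-0.01892079239772175, 0.001352735819068882, 0.16820595077434566]]
```

Call:
send_rows(motion=[{"x": -0.005, "y": 0, "z": 0.02, "twist": -0.055, "hand": 0.7}, {"x": 0, "y": 0, "z": 0.03, "twist": 0, "hand": 0.7}, {"x": 0, "y": 0, "z": 0.03, "twist": 0, "hand": 0.7}, {"x": 0, "y": 0, "z": 0.03, "twist": 0, "hand": 0.7}, {"x": 0, "y": 0, "z": 0.03, "twist": 0, "hand": 0.7}, {"x": 0, "y": 0, "z": 0.02, "twist": 0, "hand": 0.7}, {"x": 0, "y": 0, "z": 0.014, "twist": 0, "hand": 0.7}, {"x": 0, "y": 0, "z": 0.012, "twist": 0, "hand": 0.7}, {"x": 0, "y": 0, "z": 0, "twist": 0, "hand": 0.7}])

```text
clock: 13.55
eef_pos: [0.5109, -0.3087, 0.0262]
eef_rot: [[0.393, 0.92, -0.001], [0.92, -0.393, 0.0], [-0.0, -0.001, -1.0]]
wrist_force: [0.1, 0.1, 0.8]
grip_width: 0.0594
grasp_force: 0.0
```

Run:
```python
from h import *
s=read_state();print(s['clock'],s['eef_pos'],s['wrist_force'])
c=save('wrist','w7.png')
```

```text
13.55 [ 0.51094418 -0.30866336  0.026228  ] [0.13654405 0.09807987 0.77485033]
```

View pics/w7.png

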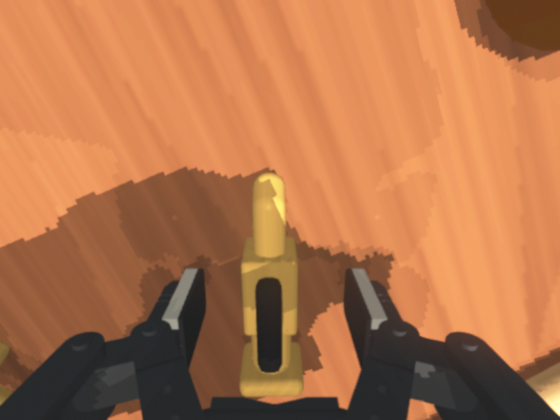

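The tap is upright along the tool axis and its block (rows 240–335) lies between the pads, offset about 3 mm to the left. I'll correct that and grip.

Call:
send_rows(motion=[{"x": 0, "y": -0.003, "z": 0.002, "twist": 0, "hand": 0.6}, {"x": 0, "y": 0, "z": 0, "twist": 0, "hand": 0.3}, {"x": 0, "y": 0, "z": 0, "twist": 0, "hand": 0.05}, {"x": 0, "y": 0, "z": 0, "twist": 0, "hand": 0.05}, {"x": 0, "y": 0, "z": 0, "twist": 0, "hand": 0.05}, {"x": 0, "y": 0, "z": 0, "twist": 0, "hand": 0.05}, {"x": 0, "y": 0, "z": 0, "twist": 0, "hand": 0.05}], newtons=45)

```text
clock: 14.3
eef_pos: [0.5087, -0.3079, 0.0258]
eef_rot: [[0.392, 0.92, 0.001], [0.92, -0.392, -0.001], [-0.0, 0.001, -1.0]]
wrist_force: [-1.1, 0.6, 7.1]
grip_width: 0.0206
grasp_force: 44.4
```

Call:
send_rows(motion=[{"x": 0, "y": 0, "z": -0.01, "twist": 0, "hand": 0.05}, {"x": 0, "y": 0, "z": -0.02, "twist": 0, "hand": 0.05}, {"x": 0, "y": 0, "z": -0.03, "twist": 0, "hand": 0.05}, {"x": 0, "y": 0, "z": -0.03, "twist": 0, "hand": 0.05}, {"x": 0, "y": 0, "z": -0.03, "twist": 0, "hand": 0.05}, {"x": 0, "y": 0, "z": -0.03, "twist": 0, "hand": 0.05}, {"x": 0, "y": 0, "z": -0.03, "twist": 0, "hand": 0.05}, {"x": 0, "y": 0, "z": -0.02, "twist": 0, "hand": 0.05}, {"x": 0, "y": 0, "z": -0.01, "twist": 0, "hand": 0.05}, {"x": 0, "y": 0, "z": 0, "twist": 0, "hand": 0.05}])

```text
clock: 15.3
eef_pos: [0.5087, -0.3079, 0.2363]
eef_rot: [[0.392, 0.92, 0.002], [0.92, -0.392, -0.001], [-0.0, 0.002, -1.0]]
wrist_force: [0.5, 0.2, -3.1]
grip_width: 0.0209
grasp_force: 44.5
```

Run:
```python
from h import *
np.set_printoptions(precision=4,suppress=True)
s=read_state();print(s['clock'],s['eef_pos'],np.array(s['eef_rot'])[:,0],s['grip_width'],s['grasp_force'])
# pad from chest estimate; and from wrist5 picture
st={'eef_pos':np.array([.5292,.0773,.3421]),'eef_rot':np.array([[.9986,.053,.001],[.053,-.9986,0],[.001,0,-1]])}
c=camera('wrist');P=ray(c,[(166,69),(233,69),(170,178),(236,178)],0.010,st);print(P,P.mean(0))
Cr=ray(c,[(135,57),(419,58),(149,199),(403,198)],0.070,st);print(Cr,Cr.mean(0))
print(pinpoint('tap','wrist')[:1])
```

```text
15.3 [ 0.5087 -0.3079  0.2363] [ 0.3923  0.9198 -0.0003] 0.02091174631916698 44.51226890087128
[[0.6186 0.2083 0.01  ]
 [0.6226 0.13   0.01  ]
 [0.487  0.2085 0.01  ]
 [0.4914 0.1239 0.01  ]] [0.5549 0.1677 0.01  ]
[[ 0.6277  0.2224  0.07  ]
 [ 0.6419 -0.0634  0.07  ]
 [ 0.4775  0.2166  0.07  ]
 [ 0.494  -0.0716  0.07  ]] [0.5603 0.076  0.07  ]
[{'at': [0.5093, -0.3039, 0.2108], 'confidence': 0.79}]
```

The tap is held (20.9 mm, 44 N). I'll place it with the tool turned the other way round (yaw about 183°), which keeps the camera side away from the open lid. First I'll move it above the felt.

Call:
send_rows(motion=[{"x": 0.02, "y": -0.006, "z": 0, "twist": 0, "hand": 0.05}, {"x": 0.033, "y": -0.01, "z": 0, "twist": 0, "hand": 0.05}, {"x": 0.033, "y": -0.01, "z": 0, "twist": 0, "hand": 0.05}, {"x": 0.033, "y": -0.01, "z": 0, "twist": 0, "hand": 0.05}, {"x": 0.033, "y": -0.01, "z": 0, "twist": 0, "hand": 0.05}, {"x": 0.033, "y": -0.01, "z": 0, "twist": 0, "hand": 0.05}, {"x": 0.033, "y": -0.01, "z": 0, "twist": 0, "hand": 0.05}, {"x": 0.033, "y": -0.011, "z": 0, "twist": 0, "hand": 0.05}, {"x": 0.033, "y": -0.011, "z": 0, "twist": 0, "hand": 0.05}, {"x": 0.033, "y": -0.011, "z": 0, "twist": 0, "hand": 0.05}, {"x": 0.033, "y": -0.011, "z": 0, "twist": 0, "hand": 0.05}, {"x": 0.033, "y": -0.011, "z": 0, "twist": 0, "hand": 0.05}, {"x": 0.033, "y": -0.011, "z": 0, "twist": 0, "hand": 0.05}, {"x": 0.033, "y": -0.01, "z": 0, "twist": 0, "hand": 0.05}, {"x": 0.02, "y": -0.006, "z": 0, "twist": 0, "hand": 0.05}, {"x": 0, "y": 0, "z": 0, "twist": 0, "hand": 0.05}])

```text
clock: 17.0
eef_pos: [0.5553, 0.1852, 0.2336]
eef_rot: [[0.388, 0.922, -0.002], [0.922, -0.388, 0.001], [0.0, -0.002, -1.0]]
wrist_force: [0.6, -1.0, -1.4]
grip_width: 0.0208
grasp_force: 44.5
```

Call:
send_rows(motion=[{"x": 0, "y": 0, "z": 0, "twist": -0.1, "hand": 0.05}, {"x": 0, "y": 0, "z": 0, "twist": -0.11, "hand": 0.05}, {"x": 0, "y": 0, "z": 0, "twist": -0.11, "hand": 0.05}, {"x": 0, "y": 0, "z": 0, "twist": -0.11, "hand": 0.05}, {"x": 0, "y": 0, "z": 0, "twist": -0.11, "hand": 0.05}, {"x": 0, "y": 0, "z": 0, "twist": -0.11, "hand": 0.05}, {"x": 0, "y": 0, "z": 0, "twist": -0.11, "hand": 0.05}, {"x": 0, "y": 0, "z": 0, "twist": -0.11, "hand": 0.05}, {"x": 0, "y": 0, "z": 0, "twist": -0.11, "hand": 0.05}, {"x": 0, "y": 0, "z": 0, "twist": -0.11, "hand": 0.05}, {"x": 0, "y": 0, "z": 0, "twist": -0.11, "hand": 0.05}, {"x": 0, "y": 0, "z": 0, "twist": -0.11, "hand": 0.05}, {"x": 0, "y": 0, "z": 0, "twist": -0.11, "hand": 0.05}, {"x": 0, "y": 0, "z": 0, "twist": -0.11, "hand": 0.05}, {"x": 0, "y": 0, "z": 0, "twist": -0.11, "hand": 0.05}, {"x": 0, "y": 0, "z": 0, "twist": -0.11, "hand": 0.05}, {"x": 0, "y": 0, "z": 0, "twist": -0.11, "hand": 0.05}, {"x": 0, "y": 0, "z": 0, "twist": -0.11, "hand": 0.05}, {"x": 0, "y": 0, "z": 0, "twist": -0.06, "hand": 0.05}, {"x": 0, "y": 0, "z": 0, "twist": 0, "hand": 0.05}])

```text
clock: 19.0
eef_pos: [0.5559, 0.1808, 0.2338]
eef_rot: [[-0.998, -0.057, -0.002], [-0.057, 0.998, -0.0], [0.002, -0.0, -1.0]]
wrist_force: [-0.5, 0.5, -2.6]
grip_width: 0.0208
grasp_force: 44.5
```

Run:
```python
from h import *
np.set_printoptions(precision=4,suppress=True)
s=read_state();print(s['clock'],s['eef_pos'],np.array(s['eef_rot']),s['qpos'],s['grip_width'])
R=np.array(s['eef_rot'])
print('yaw',np.degrees(np.arctan2(R[1,0],R[0,0])),'delta',R.T@(np.array([.558,.168,.0365])-s['eef_pos']))
c=save('wrist','w8.png'); print([(np.round(d['at'],4),d['confidence']) for d in pinpoint('pad','wrist')+pinpoint('tap','wrist')])
c=camera('side'); print([(np.round(d['at'],4),d['confidence']) for d in pinpoint('pad','side')+pinpoint('tap','side')+pinpoint('lid_handle','side')])
```

```text
19.0 [0.5559 0.1808 0.2338] [[-0.9984 -0.0566 -0.0018]
 [-0.0566  0.9984 -0.0003]
 [ 0.0018 -0.0002 -1.    ]] [ 0.2265  0.6434 -0.968   1.6924  0.5795  1.1225  0.7162] 0.020846186017164238
yaw -176.75490955296004 delta [-0.0017 -0.0129  0.1973]
[(array([0.5552, 0.1714, 0.0024]), 0.73), (array([0.5554, 0.1825, 0.2097]), 0.96)]
[(array([0.5538, 0.1668, 0.0043]), 0.75), (array([ 0.3623, -0.0932,  0.    ]), 0.65), (array([0.5531, 0.1875, 0.2072]), 0.55), (array([ 0.6553, -0.2346, -0.002 ]), 0.28)]
```

View pics/w8.png

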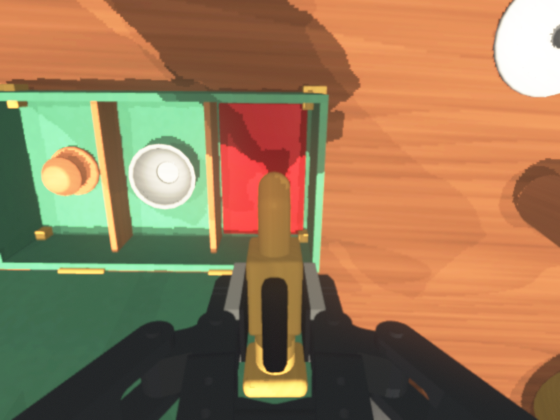

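The wrist view shows the red felt at (220–305, 103–232), with the tap held key up and parallel to the dividers. I need to shift 12 mm toward the bowl side, then lower.

Call:
send_rows(motion=[{"x": 0, "y": -0.012, "z": 0, "twist": 0, "hand": 0.05}, {"x": 0, "y": 0, "z": 0.02, "twist": 0, "hand": 0.05}, {"x": 0, "y": 0, "z": 0.025, "twist": 0, "hand": 0.05}, {"x": 0, "y": 0, "z": 0.025, "twist": 0, "hand": 0.05}, {"x": 0, "y": 0, "z": 0.025, "twist": 0, "hand": 0.05}, {"x": 0, "y": 0, "z": 0.02, "twist": 0, "hand": 0.05}, {"x": 0, "y": 0, "z": 0, "twist": 0, "hand": 0.05}])

```text
clock: 20.05
eef_pos: [0.5559, 0.1684, 0.1179]
eef_rot: [[-0.998, -0.056, -0.003], [-0.056, 0.998, -0.001], [0.003, -0.001, -1.0]]
wrist_force: [-0.8, 0.0, -2.4]
grip_width: 0.0209
grasp_force: 44.4
```

Run:
```python
from h import *
s=read_state();print(s['clock'],s['eef_pos'],s['wrist_force'])
for n in ['wrist','side']:
  c=camera(n); print(n,[(np.round(d['at'],4),round(d['confidence'],2)) for d in pinpoint('pad',n)+pinpoint('tap',n)])
c=save('wrist','w9.png')
```

```text
20.05 [0.55592326 0.16844787 0.11786485] [-0.80306181  0.01786551 -2.40163701]
wrist []
side [(array([0.5596, 0.1687, 0.0026]), 0.64), (array([0.5588, 0.1717, 0.0953]), 0.61), (array([ 0.3474, -0.2804, -0.0006]), 0.57)]
```

View pics/w9.png

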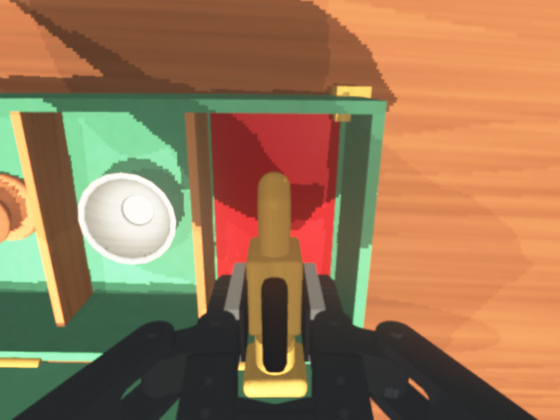

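The tap (col 275) is centred over the felt (212–337). Lowering.

Call:
send_rows(motion=[{"x": 0, "y": 0, "z": 0.015, "twist": 0, "hand": 0.05}, {"x": 0, "y": 0, "z": 0.02, "twist": 0, "hand": 0.05}, {"x": 0, "y": 0, "z": 0.02, "twist": 0, "hand": 0.05}, {"x": 0, "y": 0, "z": 0.015, "twist": 0, "hand": 0.05}, {"x": 0, "y": 0, "z": 0.006, "twist": 0, "hand": 0.05}, {"x": 0, "y": 0, "z": 0.003, "twist": 0, "hand": 0.05}, {"x": 0, "y": 0, "z": 0.001, "twist": 0, "hand": 0.05}, {"x": 0, "y": 0, "z": 0, "twist": 0, "hand": 0.05}])

```text
clock: 21.2
eef_pos: [0.5571, 0.17, 0.0404]
eef_rot: [[-0.998, -0.056, 0.001], [-0.056, 0.998, 0.0], [-0.001, 0.0, -1.0]]
wrist_force: [-0.2, 0.4, -2.1]
grip_width: 0.0211
grasp_force: 44.5
```

Call:
send_rows(motion=[{"x": 0, "y": 0, "z": 0.002, "twist": 0, "hand": 0.05}, {"x": 0, "y": 0, "z": 0.002, "twist": 0, "hand": 0.05}, {"x": 0, "y": 0, "z": 0.001, "twist": 0, "hand": 0.05}, {"x": 0, "y": 0, "z": 0, "twist": 0, "hand": 0.05}])

```text
clock: 21.6
eef_pos: [0.5571, 0.1697, 0.0358]
eef_rot: [[-0.998, -0.056, 0.001], [-0.056, 0.998, -0.0], [-0.001, -0.0, -1.0]]
wrist_force: [-4.2, -3.6, 14.6]
grip_width: 0.0214
grasp_force: 46.6
```

Contact is felt at the expected height (wrist force 14.6 N). I'll release with a limited opening and withdraw.

Call:
send_rows(motion=[{"x": 0, "y": 0, "z": 0, "twist": 0, "hand": 0.3}, {"x": 0, "y": 0, "z": 0, "twist": 0, "hand": 0.42}, {"x": 0, "y": 0, "z": 0, "twist": 0, "hand": 0.42}, {"x": 0, "y": 0, "z": 0, "twist": 0, "hand": 0.42}, {"x": 0, "y": 0, "z": -0.01, "twist": 0, "hand": 0.42}, {"x": 0, "y": 0, "z": -0.02, "twist": 0, "hand": 0.42}, {"x": 0, "y": 0, "z": -0.03, "twist": 0, "hand": 0.42}, {"x": 0, "y": 0, "z": -0.03, "twist": 0, "hand": 0.42}, {"x": 0, "y": 0, "z": -0.03, "twist": 0, "hand": 0.42}, {"x": 0, "y": 0, "z": -0.03, "twist": 0, "hand": 0.42}, {"x": 0, "y": 0, "z": -0.03, "twist": 0, "hand": 0.42}, {"x": 0, "y": 0, "z": -0.02, "twist": 0, "hand": 0.42}, {"x": 0, "y": 0, "z": 0, "twist": 0, "hand": 0.42}])

```text
clock: 22.9
eef_pos: [0.5576, 0.1709, 0.2388]
eef_rot: [[-0.998, -0.057, 0.005], [-0.057, 0.998, 0.002], [-0.005, 0.001, -1.0]]
wrist_force: [-0.1, 0.8, -0.5]
grip_width: 0.0361
grasp_force: 0.0
```

Run:
```python
from h import *
s=read_state();print(s['clock'],s['eef_pos'],s['wrist_force'])
for n in ['wrist','side']:
  c=camera(n)
  if n=='wrist': cv2.imwrite('pics/w10.png',c['color'][:,:,::-1])
  print(n,[(np.round(d['at'],4),round(d['confidence'],2)) for t in ('pad','tap','lid_handle') for d in pinpoint(t,n)])
```

```text
22.9 [0.55757141 0.17094675 0.2387922 ] [-0.09632399  0.77008303 -0.52543018]
wrist [(array([0.5585, 0.1729, 0.0018]), 0.83), (array([0.5564, 0.1733, 0.0114]), 0.91)]
side [(array([0.5531, 0.1685, 0.0089]), 0.59), (array([0.5638, 0.0764, 0.0012]), 0.56), (array([ 0.3656, -0.0929, -0.0036]), 0.87), (array([0.5549, 0.1724, 0.0091]), 0.86), (array([ 0.3448, -0.2805, -0.0037]), 0.59), (array([0.5541, 0.169 , 0.0032]), 0.17)]
```

View pics/w10.png

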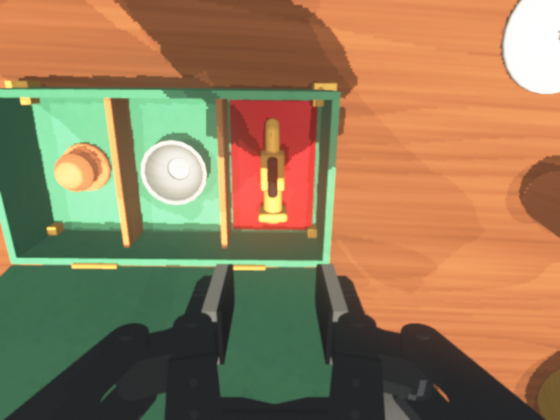

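The tap stands on the red felt (272,170), key up and lengthwise. The lid is still open, the other things in view have not moved, and the gripper is clear.

```bash
python3 -c "
from station import *
print(finish_job())"
```

```text
the job is handed in; nothing more can be done
None
```

The job is handed in: the lid rests open on its stop, and the 96 mm brass tap stands key up and lengthwise near the centre of the red felt; the hand-in returned no verdict.

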